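Store a sample tube in the bolted sample case

TASK

Lay the capped tube in the empty cradle of the sample case, close the lid, then press it down against its springs and slide the bolt through the keeper until it is fully home, and let go. The keeper's height has to be found by feel, so coax the bolt in gently rather than ramming it; leave the open tube and the label roll where they are.

Things in the scene. Friction and masses are not known exactly. Their poses are not given: they have to be found in the camera images.
- case: Grey steel sample case screwed to the table, 160 mm (its x) by 156 mm (y), walls 50 mm high, 6 mm thick (front rim 18 mm), lid on top. Origin: centre of its underside; x points to the hinged wall, away from the robot, z up. Inside, two rubber cradle bars, 14 mm thick, lie along y at x = -28 and +40 mm, tops 31 mm above the origin; between them the floor is 6 mm high, so fingers fit in.
- cradle (a point): Empty cradle, the one nearer the keeper: on the floor of its notches, midway between the two bars (case 6, -26, 19 mm). The notches are 28 mm wide (y), 12 mm deep; a tube lies in them along the case's x, either way round, its middle near this point. The second cradle, 52 mm to +y, already holds a tube.
- lid_axis (a point): Middle of the lid's hinge axis (case 78, 0, 55 mm), which runs along the case's y. The aluminium lid is a 6 mm plate centred on this axis, 162 mm from axis to front edge, 156 mm wide. Beyond 136 mm from the axis its upper side is bare up to a low rolled edge; the bolt with its guides lies 118 mm from the axis.
- lid (a joint): Lid angle (rad): 0 = hard down on the rim, grows as it opens. It stands open at the start (1.5 to 1.66); its stiff hinge (0.3 N m) keeps it where it is left. Two sprung lifters in the front rim, 149 mm from the axis, hold the unbolted lid up at about 0.11; pressing it down from there takes about 6 N at the knob, growing to 17 N at 0.
- lid_edge (a point): Middle of the lid's front edge, on its upper side.
- slide_bolt (a joint): Travel of the bolt in its guides on the lid (m), towards the case's -y: 0 = drawn, 0.030 = fully home at its stop. It starts between 0 and 0.006 and slides with about 1.5 N. At about 0.008 its end reaches the face of the keeper's plate, at 0.018 it is through the plate.
- knob (a point): Middle of the bolt's black knob: upright on the bolt, square to the lid, 16 mm in diameter, 26 mm tall (13 mm above and below this point), its bottom 24 mm above the lid's upper side, on a thin stem. It moves with lid and bolt. The guides beside it rise 15 mm above the lid's upper side.
- bolt_bar: The bolt: flat steel bar along y, 12 mm wide, 8 mm thick, 119 mm long, square-ended. Origin: the centre of its leading end; its y points back along the bar. Its centre is 65.5 mm above the case's origin with the lid at 0, about 79 mm with the lid on its lifters.
- keeper: Keeper on the case's -y wall; origin on the wall at table height. Its steel strike plate, 10 mm thick, near face 4 mm out from the wall, has a hole 20 mm wide and 10 mm high for the 8 mm bolt. It is clamped through slots: its height is set by hand, anywhere between the bolt's lowest and its sprung-up height, and not measured. The lid must be pressed down just enough, not too far, or the bolt meets solid plate. 25 N on it is ramming.
- tube_capped: The sample: orange tapered tube with a cap, 98 mm long, 20 mm thick at the capped end, 11 to 21 g, lying on the table to the robot's left. Origin: middle of its underside as it lies at the start; its y runs along its length.
- tube_mid (a point): The middle of the capped tube, 10 mm above the table as it lies.
- tube_open: The other loose orange tube: no cap, 90 mm long, 19 mm thick, lying 6 to 14 cm from the capped one; leave it. Its y runs along its length.
- open_mid (a point): The middle of the open tube.
- roll: White label roll, 68 mm in diameter, 32 mm high, lying flat near the table's front edge; leave it. Origin: centre of its underside.

How it is judged:
By the outcome, as a careful person would: the job done as asked, in the order asked, and still so for the second after the job is handed in, with the robot touching nothing.
It also fails if it takes over 72 s, if anything falls off the work surface, if the arm or the gripper's body presses on something with over 40 N, if the wrist force passes 120 N, or if a joint passes its speed limit or range.

ROBOT

A 7-joint arm with a two-finger parallel gripper is mounted at the origin on a cart in front of the work surface, level with it; the furniture and walls round the work are solid. World frame = base frame: x ahead of the robot, y to its left, z up, the work surface at z = 0. Lengths are in mm, angles in rad, forces in N, time in s.
With the tool pointing down it reaches from about 425 to 950 mm from the base axis. Payload 16.7 kg.
Tool frame: the origin (TCP) lies midway between the tips of the shut fingers; the grasp point (between the pads) lies 19 mm behind it; x points along the fingers, y is the direction in which the jaws open and shut, and the axes are right-handed (so a half turn about x gives the same grasp; the last joint's range is limited). The gripper opens to 94 mm and grips with 3 to 60 N. Pads are 16 mm wide; open, the fingers measure 119 mm over their backs; the gripper's body (75 mm by 177 mm) begins 78 mm behind the grasp point.
Start: joints at [-1.433, 0.426, 0.074, 1.606, -0.034, 1.111, -0.067], TCP at [190.952, 647.388, 205.467] pointing down, gripper open.
Joint ranges: [-2.85, 2.85], [-0.5, 2.14], [-1.23, 1.37], [0.21, 2.46], [-1.02, 4.16], [0.16, 2.05], [-2.73, 2.73]. Speed limits (rad/s): [1.89, 1.89, 2.39, 2.39, 3.01, 3.01, 3.01].

INTERFACE

Orientations are given as [roll, pitch, yaw] about the fixed x, y, z axes, in that order (R = Rz(yaw) Ry(pitch) Rx(roll)).
In Python, from cell import arm gives the robot as it stands. Calls block until the motion is done:
- arm.movep(position, orientation): joint-space move of the TCP to a pose.
- arm.move_linear(position, attitude=None, max_speed=150): straight line of the TCP; attitude=None keeps the orientation; max_speed is the mean speed in mm/s.
- arm.set_joints(angles): joint-space move.
- arm.gripper_to(opening, newtons=None): finger opening in mm; newtons is the grip in N (None keeps the last); returns when the fingers have stopped.
- arm.sleep(seconds).
- arm.ik(position, orientation): joint angles nearest the present ones, or None.
- arm.get_image(name): name is "scene" or "top" or "wrist"; returns the picture (384x512x3 uint8, red, green, blue); there is no depth.
- arm.camera_info(name): a dict with "intrinsics" (3x3 intrinsics, pixels), "dist_coeffs" ([k1, k2, p1, p2, k3] as OpenCV has them; the pictures are not rectified), "R" (3x3) and "t" (3): a world point X has camera coordinates R X + t. Camera axes: x right, y down, z forward; pixel columns grow to the right and rows downward; lengths in mm; the calibration is good to about 2 mm. A picture is of the moment at which its call begins: read the wrist's pose just before it. camera_info takes no time and is no camera call; for the wrist camera it gives the pose at the moment of the call.
A pose or a line that the arm cannot do raises arm.MotionError and nothing moves.
- arm.hand_in(): hands the job in, once; it reports no verdict.
Trained networks look in the newest picture that a camera, given by its name, has taken for a name from the list of things; names that differ only in an ending like _2 or _b are one class to them, and where a whole thing is asked for, a point or a joint stands for the part that bears it (a point fixed in the world has none). Each returns a list of dicts, best first, with "conf" (0 to 1); they miss things now and then, are a little off and sometimes report something else, mostly with a low value. They report only what shows in the picture. A call takes as long as a camera call.
- arm.silhouettes(label, camera): "pixels" (384x512 bool, what is visible of it) and "rect" ([left, top, width, height] in pixels, round what is visible of it).
- arm.spot_point(label, camera): "point" ([column, row] in pixels: a listed point, or the origin of a listed thing).
Readings, each from a call of its own:
- arm.current_t(): time.
- arm.current_joint_positions(): joint angles.
- arm.current_joint_velocities(): joint speeds.
- arm.current_joint_efforts(): joint torques, N m.
- arm.current_ee_pos(): TCP position.
- arm.current_tcp_rot(): TCP orientation.
- arm.current_force(): force on the tool from outside, world axes, zero at the start.
- arm.current_torque(): the same for the moment, N m.
- arm.current_width(): finger opening in mm.
Only numpy, scipy, OpenCV 4.12 (cv2) and the standard library are available. Lean on these libraries where they do the work, as an engineer would, in place of code of your own. Each camera call takes 0.05 s, during which the arm holds its last target.

## Working session

There is one attempt and no reset: what is moved stays moved. The work goes in short steps, each a Python script; the robot and the scene stay as the last script left them, time stands still between calls to the robot, and variables do not carry over. Pictures are saved under pics/ and viewed, and the job is handed in when it is done.

```bash
ls; mkdir -p pics
python3 - <<'E'
from cell import arm
import cv2,numpy as np
for n in ("scene","top","wrist"):
    im=arm.get_image(n); cv2.imwrite(f"pics/a_{n}.png",cv2.cvtColor(im,cv2.COLOR_RGB2BGR))
    ci=arm.camera_info(n); print(n,np.round(ci["intrinsics"],1).tolist(),ci["dist_coeffs"],np.round(ci["R"],3).tolist(),np.round(ci["t"],1))
    for l in ("case","cradle","lid_axis","lid_edge","knob","bolt_bar","keeper","tube_capped","tube_mid","open_mid","roll"):
        try:
            r=arm.spot_point(l,n); print(l,[(np.round(d["point"],1).tolist(),round(d["conf"],2)) for d in r[:3]])
        except Exception as e: print(l,e)
print(arm.current_t(),arm.current_tcp_rot(),arm.current_force())
E
```

```text
pics
scene [[414.9, 0.0, 252.5], [0.0, 414.9, 192.2], [0.0, 0.0, 1.0]] [-0.07184979  0.          0.          0.          0.        ] [[0.906, -0.423, -0.009], [-0.175, -0.355, -0.919], [0.386, 0.834, -0.395]] [-482.   151.4 1322.3]
case [([303.2, 259.7], 0.76)]
cradle [([310.1, 250.5], 0.81), ([330.3, 233.1], 0.7), ([329.1, 183.4], 0.15)]
lid_axis [([329.3, 233.5], 0.85)]
lid_edge [([328.0, 184.1], 0.56), ([304.8, 256.4], 0.19)]
knob []
bolt_bar []
keeper [([310.2, 269.8], 0.86), ([310.8, 249.3], 0.41)]
tube_capped [([195.5, 181.7], 0.43)]
tube_mid [([194.8, 175.8], 0.45)]
open_mid []
roll [([238.8, 229.2], 0.61)]
top [[350.1, 0.0, 256.5], [0.0, 350.1, 189.5], [0.0, 0.0, 1.0]] [-0.03524165  0.          0.          0.          0.        ] [[-0.022, -1.0, -0.007], [-0.993, 0.022, -0.117], [0.118, 0.004, -0.993]] [ -11.5  539.1 1005.7]
case [([368.2, 189.1], 0.59)]
cradle [([376.0, 185.8], 0.93), ([371.1, 164.1], 0.42)]
lid_axis [([369.2, 164.5], 0.69)]
lid_edge [([393.0, 149.6], 0.75)]
knob [([390.7, 144.0], 0.41)]
bolt_bar [([129.9, 226.8], 0.67), ([132.9, 199.2], 0.3)]
keeper [([393.4, 207.7], 0.68)]
tube_capped [([132.1, 226.3], 0.66), ([389.1, 142.0], 0.5)]
tube_mid [([130.1, 226.4], 0.72)]
open_mid [([133.9, 197.6], 0.6)]
roll [([290.1, 228.1], 0.68)]
wrist [[284.5, 0.0, 251.8], [0.0, 284.5, 191.7], [0.0, 0.0, 1.0]] [-0.03678117  0.          0.          0.          0.        ] [[0.283, 0.959, -0.002], [0.929, -0.274, 0.249], [0.238, -0.072, -0.969]] [-675.   -25.6  391.4]
case []
cradle []
lid_axis []
lid_edge []
knob []
bolt_bar []
keeper []
tube_capped []
tube_mid []
open_mid []
roll []
1.8 [-2.05361573  1.57069262 -2.34051821] [-0.29608913 -0.298972   -0.27822196]
```

Run:
```python
import cv2,numpy as np
a=cv2.imread("pics/a_top.png");s=cv2.imread("pics/a_scene.png")
cv2.imwrite("pics/b.png",np.hstack([cv2.resize(a[120:260,330:450],None,fx=3.3,fy=3.3,interpolation=2),cv2.resize(a[160:280,80:183],None,fx=3.85,fy=3.85,interpolation=2)[:462]]))
cv2.imwrite("pics/c.png",cv2.resize(s[130:310,150:400],None,fx=3.2,fy=3.2,interpolation=2))
```

```text
(no output)
```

View pics/a_top.png

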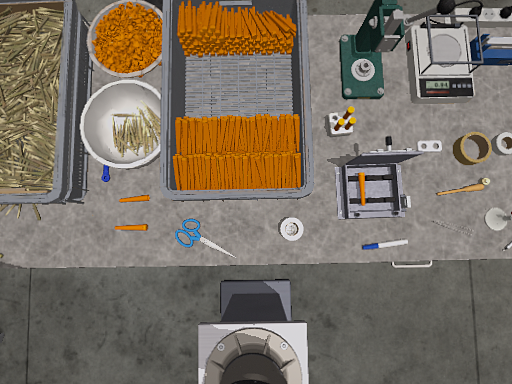

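View pics/b.png

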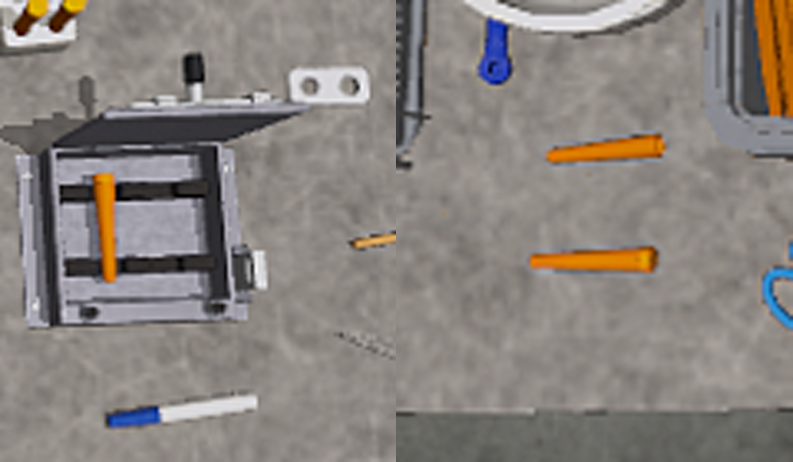

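View pics/c.png

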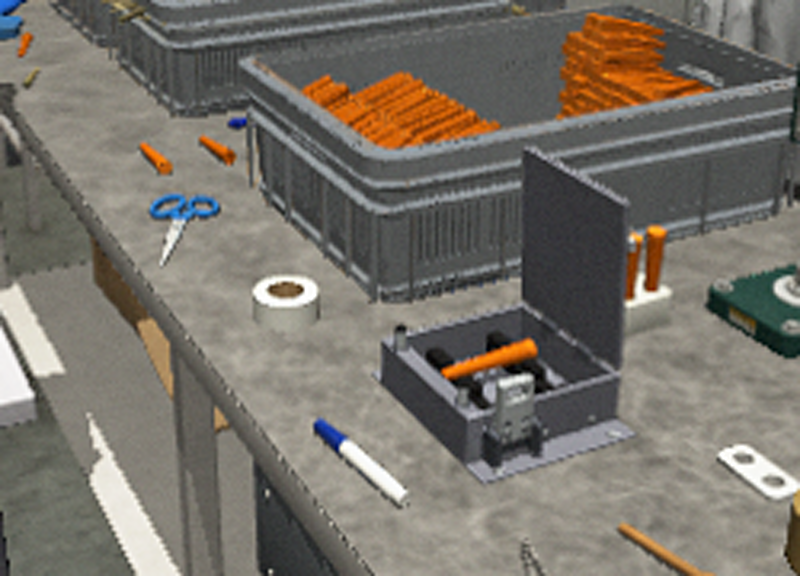

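View pics/a_wrist.png

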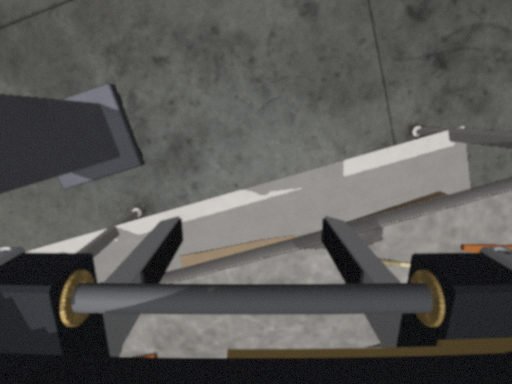

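```bash
cat > h.py <<'E'
from cell import arm
import cv2,numpy as np
from scipy.spatial.transform import Rotation as Ro
def ray(ci,p):
    K=np.array(ci["intrinsics"]);D=np.array(ci["dist_coeffs"])
    u=cv2.undistortPoints(np.array([[p]],float),K,D)[0,0]
    R=np.array(ci["R"]);t=np.array(ci["t"])
    return -R.T@t, R.T@np.array([u[0],u[1],1.])
def onplane(ci,p,z):
    c,d=ray(ci,p); return c+d*(z-c[2])/d[2]
def proj(ci,X):
    R=np.array(ci["R"]);t=np.array(ci["t"])
    return cv2.projectPoints(np.array(X,float).reshape(-1,3),cv2.Rodrigues(R)[0],t,np.array(ci["intrinsics"]),np.array(ci["dist_coeffs"]))[0][:,0]
def tri(obs):
    A=np.zeros((3,3));b=np.zeros(3)
    for ci,p in obs:
        c,d=ray(ci,p);d/=np.linalg.norm(d);P=np.eye(3)-np.outer(d,d);A+=P;b+=P@c
    return np.linalg.solve(A,b)
def snap(n,f):
    ci=arm.camera_info(n);im=arm.get_image(n);cv2.imwrite("pics/"+f,cv2.cvtColor(im,cv2.COLOR_RGB2BGR));return ci,im
def rpy(xdir,ydir):
    x=np.array(xdir,float);x/=np.linalg.norm(x);y=np.array(ydir,float);y-=x*(x@y);y/=np.linalg.norm(y)
    return Ro.from_matrix(np.c_[x,y,np.cross(x,y)]).as_euler("xyz")
def spots(l,n,k=3): return [(np.round(d["point"],1).tolist(),round(d["conf"],2)) for d in arm.spot_point(l,n)[:k]]
def down(yaw): # jaw axis y at angle yaw in world
    return rpy([0,0,-1],[np.cos(yaw),np.sin(yaw),0])
E
python3 - <<'E'
from h import *
ci=arm.camera_info("top");cs=arm.camera_info("scene")
for n,p,z in [("capped",(131,226.5),10),("capL",(114.5,227.5),8),("capR",(147.5,227),10),("open",(134,198),9),("roll",(290.1,228.1),32),("keeper",(393.4,207.7),0),("case",(368.2,189.1),0),("cradle",(376,185.8),19),("axis",(369.2,164.5),55)]:
    print(n,onplane(ci,p,z).round(1))
print(tri([(ci,(369.2,164.5)),(cs,(329.3,233.5))]),tri([(ci,(376,185.8)),(cs,(310.1,250.5))]),tri([(ci,(393,149.6)),(cs,(328,184.1))]))
w=arm.camera_info("wrist");R=np.array(w["R"]);c=-R.T@np.array(w["t"])
T=Ro.from_euler("xyz",arm.current_tcp_rot()).as_matrix();p=arm.current_ee_pos()
print("cam in tool",T.T@(c-p),"\n",T.T@R.T);print(T)
E
```

```text
capped [437.5 356.8  10. ]
capL [435.5 407.9   8. ]
capR [435.  306.6  10. ]
open [523.6 349.6   9. ]
roll [ 422.7 -119.2   32. ]
keeper [ 477.2 -438.8    0. ]
case [ 535.9 -365.     0. ]
cradle [ 543.2 -383.1   19. ]
axis [ 602.  -354.8   55. ]
[ 609.57224797 -359.98637618   51.36875582] [ 541.11765749 -380.46895059   24.5124931 ] [ 604.75953977 -361.69825275  215.90536436]
cam in tool [-179.00931573    0.66119614  -72.36537199] 
 [[ 1.47011864e-03 -2.48695449e-01  9.68580617e-01]
 [ 9.99998910e-01  2.29724327e-04 -1.45882089e-03]
 [ 1.40295587e-04  9.68581706e-01  2.48695516e-01]]
[[-7.21751044e-05  2.82982677e-01  9.59125017e-01]
 [-7.44742081e-05  9.59125016e-01 -2.82982682e-01]
 [-9.99999995e-01 -9.18543808e-05 -4.81500374e-05]]
```

Run:
```python
from h import *
ci=arm.camera_info("top");cs=arm.camera_info("scene")
b=onplane(cs,(150+378/3.2,130+300/3.2),0);c,d=ray(cs,(150+382/3.2,130+160/3.2));k=(b-c)[:2]@d[:2]/(d[:2]@d[:2]);print("crate corner",b,"top",c+k*d)
b=onplane(cs,(150+262/3.2,130+180/3.2),0);print("crate left",b)
for yaw in (0,np.pi): print(yaw,arm.ik([437,357,120],down(yaw)))
for yaw in (np.pi/2,-np.pi/2): print(yaw,arm.ik([540,-383,150],down(yaw)))
t0=arm.current_t()
arm.movep([437,357,110],down(0))
print(arm.current_t()-t0,arm.current_joint_positions())
c,im=snap("wrist","d.png")
for l in("tube_capped","tube_mid"):print(l,spots(l,"wrist"))
s=arm.silhouettes("tube_capped","wrist")
for q in s[:2]:
    print(q["conf"],q["rect"])
    ys,xs=np.nonzero(q["pixels"]);P=np.array([onplane(c,(x,y),10)[:2] for x,y in list(zip(xs,ys))[::5]])
    if len(P)>10:
        m,e=cv2.PCACompute(P.astype(np.float32),None);pr=(P-m)@e[0];print(m,e[0],np.degrees(np.arctan2(e[0][1],e[0][0])),pr.min(),pr.max(), m+e[0]*(pr.min()+pr.max())/2)
print(arm.current_t())
```

```text
crate corner [ 527.25183553 -135.80383648    0.        ] top [ 529.95768102 -137.2037243   160.20598089]
crate left [544.15160795 228.34153951   0.        ]
0 [-1.15119563  0.36487062  0.43559486  1.95813326 -0.1999962   0.86004958
 -0.60959458]
3.141592653589793 [-0.68137097  0.34627337 -0.14317796  1.93012265  0.06343157  0.86945973
  2.28447586]
1.5707963267948966 [-0.06231597  0.5924296   0.84162067  1.72281006 -0.49918584  1.05485293
  2.5196195 ]
-1.5707963267948966 [-0.22982941  0.79812335  1.20549416  1.73095424 -0.80094144  1.19840678
 -0.37200334]
1.4583000000000002 [-1.14773351  0.37874215  0.4299583   1.9645954  -0.20906852  0.8403773
 -0.60137547]
tube_capped [([254.6, 186.2], 0.8)]
tube_mid [([252.2, 190.5], 0.98)]
0.7 [241.0, 142.1, 23.7, 98.7]
[[437.045   356.26654]] [0.00773536 0.9999701 ] 89.556786 -47.71262380783542 53.80070164840927 [[437.06856015 359.31048837]]
3.4583<stdin>:5: UserWarning: Gimbal lock detected. Setting third angle to zero since it is not possible to uniquely determine all angles.
<stdin>:6: UserWarning: Gimbal lock detected. Setting third angle to zero since it is not possible to uniquely determine all angles.
<stdin>:8: UserWarning: Gimbal lock detected. Setting third angle to zero since it is not possible to uniquely determine all angles.
```

View pics/d.png

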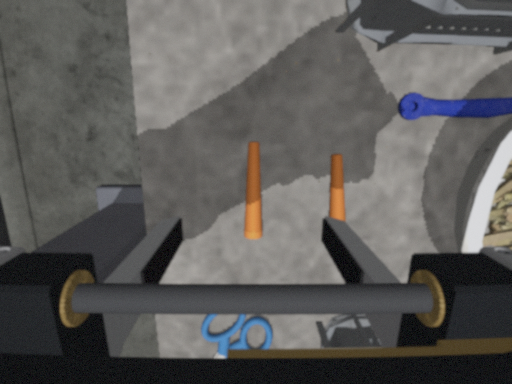

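```bash
sed -i '1i import warnings;warnings.filterwarnings("ignore")' h.py
python3 - <<'E'
from h import *
c=arm.camera_info("wrist");m=onplane(c,(252.2,190.5),10);print(m)
yaw=np.radians(89.56-90)
t0=arm.current_t()
arm.gripper_to(46)
arm.movep([437,357.5,30],down(yaw))
arm.move_linear([437,357.5,3],max_speed=60)
arm.gripper_to(5,15)
print("w",arm.current_width(),arm.current_ee_pos())
arm.move_linear([437,357.5,120],max_speed=200)
print("w",arm.current_width(),arm.current_t()-t0)
snap("wrist","e.png")
# on via
arm.movep([480,0,260],down(np.pi/2))
print(arm.current_t()-t0, arm.current_width(),arm.current_joint_positions().round(2))
E
```

```text
[436.74740019 359.88945885  10.        ]
w 17.22156165380049 [437.06262148 357.59059274   3.11619755]
w 16.709638273922533 3.1917000000000004
5.1167 18.456674256553256 [-0.62  0.04  0.51  1.99 -0.02  1.12  1.47]
```

View pics/e.png

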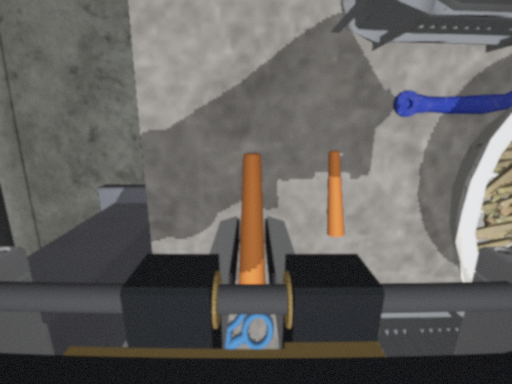

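Run:
```python
from h import *
t0=arm.current_t()
arm.movep([500,-383,230],down(np.pi/2))
print(arm.current_t()-t0, arm.current_width(),arm.current_joint_positions().round(2))
c,im=snap("wrist","f.png")
np.save("f_ci.npy",c,allow_pickle=True)
for l in("case","cradle","lid_axis","keeper","tube_capped"):print(l,spots(l,"wrist"))
c2,im=snap("scene","g.png")
print(arm.current_t())
g=cv2.imread("pics/g.png");cv2.imwrite("pics/g.png",cv2.resize(g[130:310,200:400],None,fx=4,fy=3.3)[:,:800])
```

```text
1.433300000000001 18.074141903860237 [-0.11  0.46  0.91  1.72 -0.39  1.16  2.48]
case [([266.9, 192.0], 0.56)]
cradle [([247.6, 196.2], 0.78)]
lid_axis [([268.8, 253.7], 0.56)]
keeper [([213.2, 166.2], 0.79), ([242.0, 198.8], 0.75)]
tube_capped [([237.1, 187.7], 0.9)]
10.3583
```

View pics/f.png

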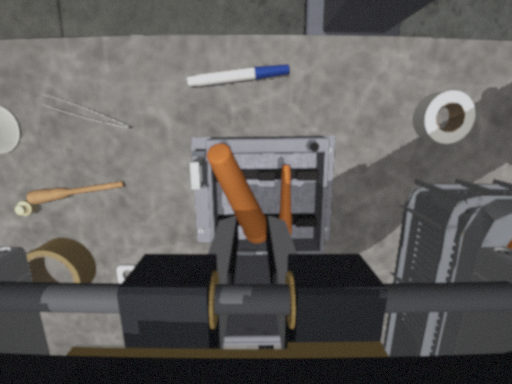

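View pics/g.png

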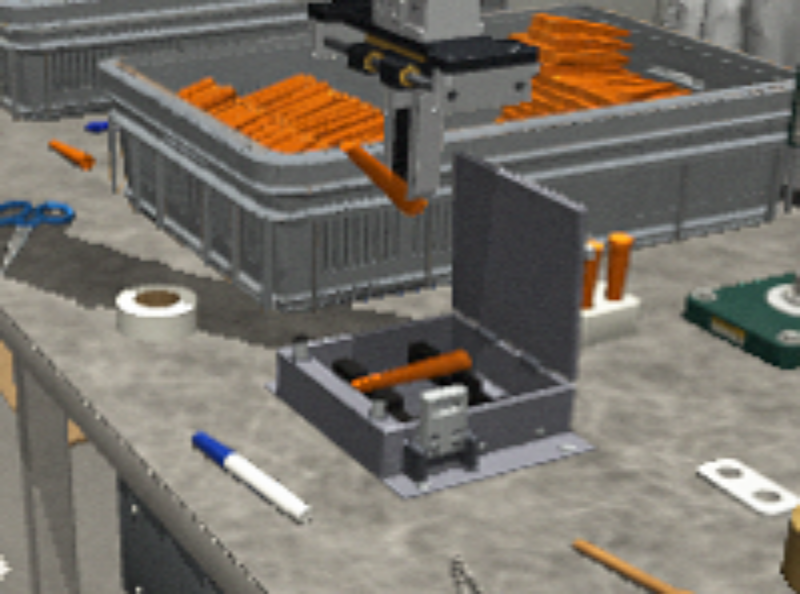

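Run:
```python
from h import *
t0=arm.current_t()
arm.movep([470,-215,80],down(np.pi/2))
c2,im=snap("scene","h0.png")
arm.move_linear([470,-215,4],max_speed=60)
print(arm.current_force().round(2),arm.current_width())
arm.gripper_to(32)
c,im=snap("wrist","h.png")
print(arm.current_t()-t0)
c2,im=snap("scene","h2.png")
g=[cv2.resize(cv2.imread("pics/"+n)[140:260,220:340],(400,400)) for n in("h0.png","h2.png")]
cv2.imwrite("pics/h3.png",np.hstack(g))
```

```text
[ 0.49 -0.14  8.26] 19.08750759940419
2.8583999999999996
```

View pics/h.png

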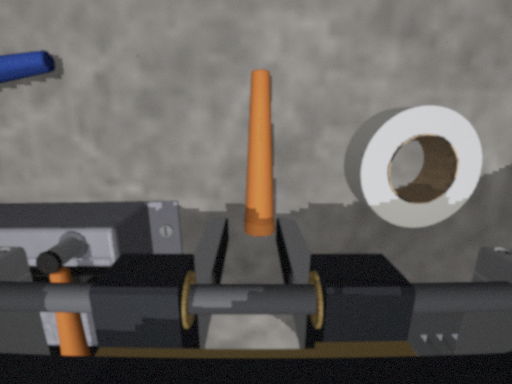

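View pics/h3.png

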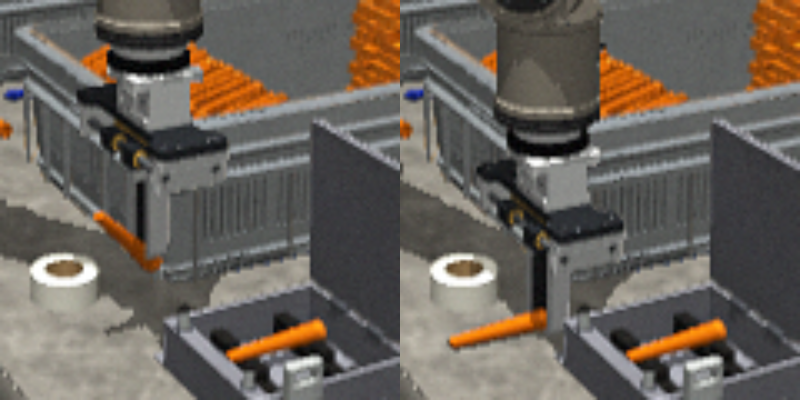

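Run:
```python
from h import *
c=arm.camera_info("wrist")
print(onplane(c,(260.5,71),8),onplane(c,(260,232),14),arm.current_ee_pos())
s=arm.silhouettes("tube_capped","wrist");print(spots("tube_mid","wrist"),[(q["conf"],q["rect"]) for q in s[:3]])
print([onplane(c,p[0],10) for p in spots("tube_mid","wrist")])
```

```text
[ 370.82619859 -209.50085921    8.        ] [ 467.54942239 -209.3019147    14.        ] [ 469.9603492  -215.01897744    3.94526396]
[([260.4, 155.4], 0.76)] [(0.69, [244.7, 69.2, 30.1, 169.4])]
[array([ 419.30553927, -209.28966974,   10.        ])]
```

Run:
```python
from h import *
t0=arm.current_t()
arm.gripper_to(40)
arm.move_linear([426,-209.4,2],max_speed=100)
arm.gripper_to(5,35)
print(arm.current_width(),arm.current_ee_pos())
arm.move_linear([426,-209.4,60],max_speed=60)
print(arm.current_width(),arm.current_t()-t0)
snap("wrist","i.png")
snap("scene","i2.png")
g=[cv2.resize(cv2.imread("pics/i.png"),(400,300)),cv2.resize(cv2.imread("pics/i2.png")[150:240,220:340],(400,300))]
cv2.imwrite("pics/i3.png",np.hstack(g))
```

```text
16.71630150776189 [ 426.08037055 -209.41544619    1.97773721]
16.42223964925349 2.591599999999998
```

View pics/i3.png

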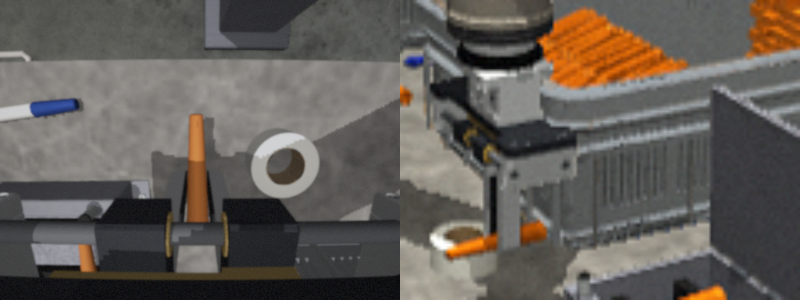

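Run:
```python
from h import *
from scipy.optimize import least_squares
f=np.load("f_ci.npy",allow_pickle=True).item();t=arm.camera_info("top");s=arm.camera_info("scene")
M={"case":(0,0,0),"cradle":(6,-26,19),"axis":(78,0,55),"keeper":(-40,-78,0)}
O=[(f,"case",(266.9,192)),(f,"cradle",(247.6,196.2)),(f,"axis",(268.8,253.7)),(f,"keeper",(213.2,166.2)),
(t,"case",(368.2,189.1)),(t,"cradle",(376,185.8)),(t,"axis",(369.2,164.5)),(t,"keeper",(393.4,207.7)),
(s,"case",(303.2,259.7)),(s,"cradle",(310.1,250.5)),(s,"axis",(329.3,233.5)),(s,"keeper",(310.2,269.8))]
def X(p,m): 
    a=p[2];return np.array([p[0]+m[0]*np.cos(a)-m[1]*np.sin(a),p[1]+m[0]*np.sin(a)+m[1]*np.cos(a),m[2]])
def res(p): return np.concatenate([proj(c,X(p,M[n]))[0]-np.array(q) for c,n,q in O])
r=least_squares(res,[535,-365,0.0],loss="soft_l1",x_scale=[1,1,.01]);print(r.x,res(r.x).reshape(-1,2).round(1).tolist())
np.save("case0.npy",r.x)
im=cv2.imread("pics/f.png");im2=cv2.imread("pics/a_scene.png")
im3=cv2.imread("pics/a_top.png")
outs=[]
for I,c,(x0,y0,w,h) in((im,f,(170,110,180,150)),(im2,s,(250,170,120,120)),(im3,t,(320,130,110,110))):
    k=4; B=cv2.resize(I[y0:y0+h,x0:x0+w],None,fx=k,fy=k)
    def L(pts):
        q=proj(c,[X(r.x,m) for m in pts]);q=((q-[x0,y0]+.5)*k).astype(int);cv2.polylines(B,[q.reshape(-1,1,2)],True,(0,255,0),1)
    L([(-80,-78,50),(80,-78,50),(80,78,50),(-80,78,50)]);L([(-62,-72,50),(74,-72,50),(74,72,50),(-62,72,50)])
    L([(-28,-40,19),(-28,-12,19),(40,-12,19),(40,-40,19)]);L([(-40,-78,0),(-40,-82,0)])
    outs.append(B)
cv2.imwrite("pics/j0.png",outs[0]);h=480
cv2.imwrite("pics/j1.png",np.hstack([outs[1][:440,:400],outs[2][:440,:400]]))
```

```text
[ 5.31661282e+02 -3.59769874e+02  2.70863818e-02] [[-0.5, -1.3], [1.2, 2.3], [0.3, 2.2], [-1.0, -0.9], [-1.6, 1.4], [0.9, 1.6], [0.8, -2.6], [-0.3, -5.4], [0.6, -4.7], [0.6, 2.6], [-2.8, -0.8], [-3.2, 2.0]]
```

View pics/j0.png

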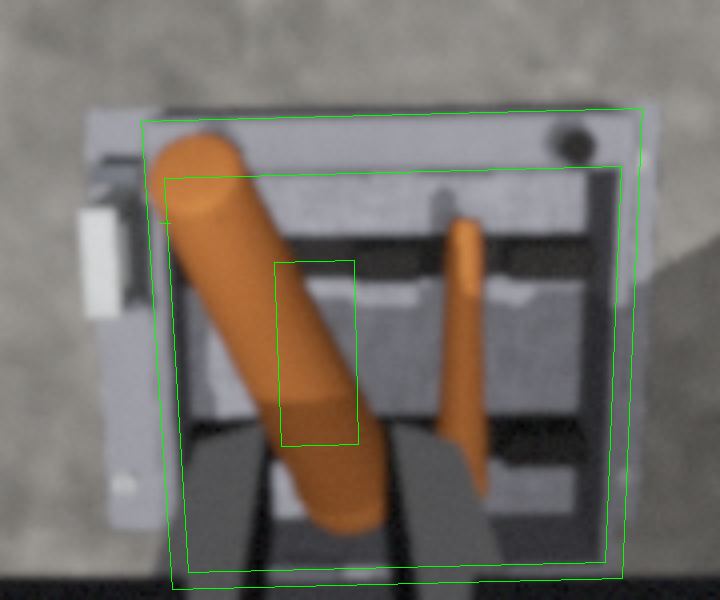

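View pics/j1.png

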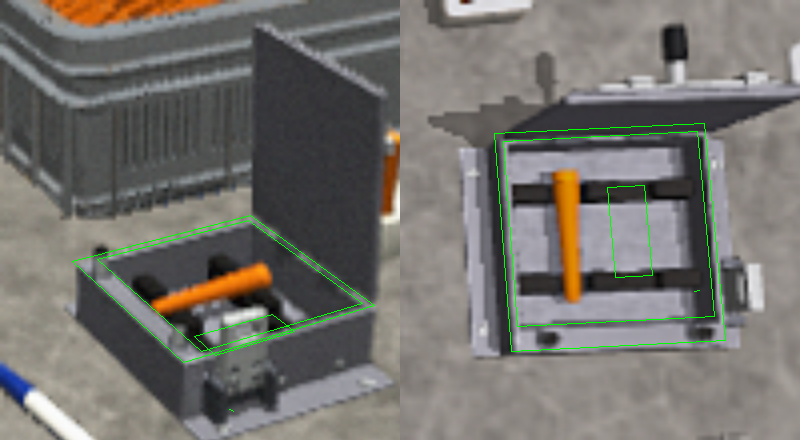

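Run:
```python
from h import *
f=np.load("f_ci.npy",allow_pickle=True).item();t=arm.camera_info("top");p=np.load("case0.npy")
def loc(w): 
    a=p[2];d=w[:2]-p[:2];return np.array([d[0]*np.cos(a)+d[1]*np.sin(a),-d[0]*np.sin(a)+d[1]*np.cos(a)]).round(1)
for n,c,q,z in [("w thin",f,(170+466/4,110+225/4),25),("w 2",f,(170+465/4,110+400/4),28),
 ("t thin",t,(320+(572-400)/4,130+298/4),25),("t cap",t,(320+(566-400)/4,130+172/4),29),
 ("w bar1 front L",f,(170+195/4,110+237/4),31),("w bar1 front R",f,(170+585/4,110+237/4),31),
 ("w rimout L",f,(170+165/4,110+112/4),50),("w rimout R",f,(170+640/4,110+105/4),50),
 ("w wall R in",f,(170+586/4,110+180/4),50),("w wall R in2",f,(170+586/4,110+500/4),50)]:
    w=onplane(c,q,z);print(n,w.round(1),loc(w))
t0=arm.current_t()
arm.move_linear([440,-300,150],max_speed=150)
arm.move_linear([480,-383,150],max_speed=150)
print(arm.current_t(),arm.current_width())
c,_=snap("wrist","k.png");np.save("k_ci.npy",c,allow_pickle=True)
for l in("case","cradle","lid_axis","keeper"):print(l,spots(l,"wrist"))
k=cv2.imread("pics/k.png");cv2.imwrite("pics/k2.png",cv2.resize(k[100:300,120:386],None,fx=3,fy=3))
```

```text
w thin [ 491.  -334.1   25. ] [-39.9  26.7]
w 2 [ 552.6 -332.9   28. ] [21.7 26.3]
t thin [ 487.4 -338.8   25. ] [-43.7  22.2]
t cap [ 581.5 -338.5   29. ] [50.4 19.9]
w bar1 front L [ 494.2 -425.9   31. ] [-39.2 -65. ]
w bar1 front R [ 494.  -294.6   31. ] [-35.9  66.1]
w rimout L [ 451.6 -431.9   50. ] [-82.  -69.9]
w rimout R [ 449.1 -284.1   50. ] [-80.5  77.9]
w wall R in [ 472.5 -299.7   50. ] [-57.5  61.7]
w wall R in2 [ 581.1 -293.4   50. ] [51.2 65. ]
17.8833 16.868835420462933
case [([268.9, 221.6], 0.6)]
cradle []
lid_axis [([274.6, 305.5], 0.66)]
keeper [([203.8, 192.4], 0.79)]
```

View pics/k2.png

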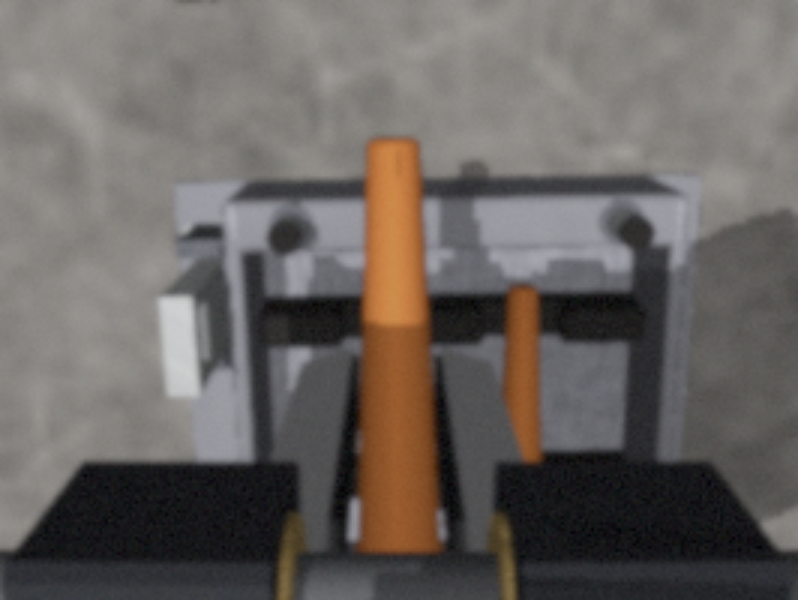

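Run:
```python
from h import *
k=np.load("k_ci.npy",allow_pickle=True).item()
for n,q,z in [("FL",(228,200),50),("FR",(689,196),50),("Lfar",(241,440),50),("Rfar",(682,440),50),("inL",(244,248),50),("inR",(668,248),50),("bar1L",(265,300),31),("bar1R",(640,300),31),("bar1Lb",(265,342),31),
 ("notchL",(342,318),31),("thin",(523,290),25),("t far",(529,440),28),("lifL",(287,232),55),("lifR",(634,228),55),("tube thin",(393,142),160),("tube lo",(397,540),160)]:
    w=onplane(k,(120+q[0]/3,100+q[1]/3),z);print(n,w.round(1))
```

```text
FL [ 453.  -437.1   50. ]
FR [ 451.6 -284.8   50. ]
Lfar [ 539.1 -436.7   50. ]
Rfar [ 539.3 -279.7   50. ]
inL [ 469.3 -432.5   50. ]
inR [ 469.2 -290.4   50. ]
bar1L [ 492.8 -429.2   31. ]
bar1R [ 492.8 -292.9   31. ]
bar1Lb [ 508.9 -429.8   31. ]
notchL [ 499.6 -401.3   31. ]
thin [ 490.7 -334.8   25. ]
t far [ 549.5 -330.7   28. ]
lifL [ 462.8 -417.3   55. ]
lifR [ 461.4 -303.8   55. ]
tube thin [ 423.6 -382.2  160. ]
tube lo [ 511.3 -381.4  160. ]
```

Run:
```python
from h import *
np.save("case.npy",[531.5,-359.8,0.017])
o=down(np.pi/2+0.017)
t0=arm.current_t()
arm.movep([543,-385.5,130],o)
arm.move_linear([543,-385.5,45],max_speed=120)
print(arm.current_force().round(2))
arm.move_linear([543,-385.5,22.5],max_speed=40)
print(arm.current_force().round(2),arm.current_width(),arm.current_ee_pos().round(1))
arm.gripper_to(34)
arm.move_linear([543,-385.5,150],max_speed=200)
print(arm.current_t()-t0,arm.current_t())
arm.movep([470,-370,200],o)
k,_=snap("wrist","l.png")
print([ (l,spots(l,"wrist")) for l in("knob","lid_edge","tube_mid","keeper")],arm.current_t())
k=cv2.imread("pics/l.png");cv2.imwrite("pics/l2.png",cv2.resize(k[100:300,120:386],None,fx=3,fy=3))
```

```text
[ 0.76 -0.54 -0.02]
[0.04 0.13 0.07] 16.805961307237048 [ 543.  -385.6   22.5]
3.216700000000003 21.35
[('knob', [([240.6, 225.1], 0.72)]), ('lid_edge', []), ('tube_mid', [([258.8, 215.4], 0.71)]), ('keeper', [([198.8, 188.4], 0.58)])] 22.05
```

View pics/l2.png

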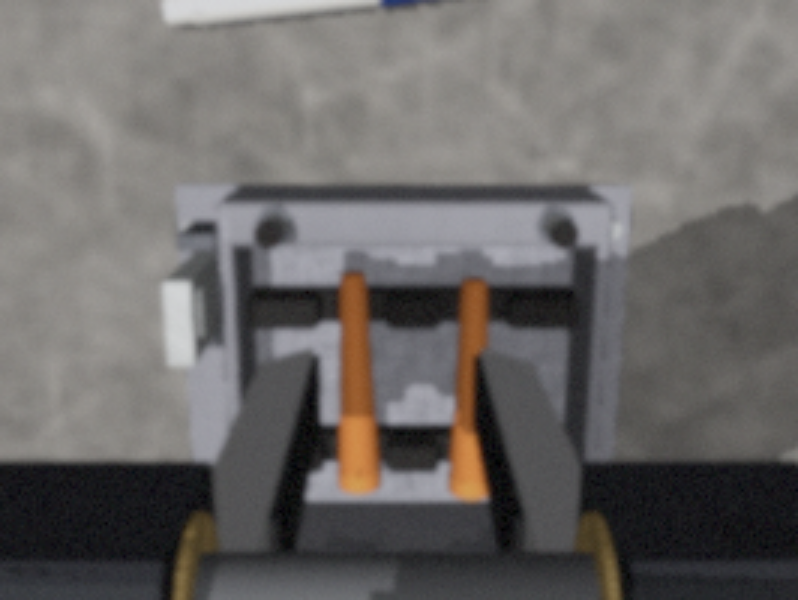

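```bash
cat >> h.py <<'E'
case=np.array([531.5,-359.8,0.017])
def W(m):
    a=case[2];return np.array([case[0]+m[0]*np.cos(a)-m[1]*np.sin(a),case[1]+m[0]*np.sin(a)+m[1]*np.cos(a),m[2]])
def lidpt(th,r,h,y): # point on lid: r from axis, h above mid-plane
    return W((78-r*np.cos(th)+h*np.sin(th), y, 55+r*np.sin(th)+h*np.cos(th)))
E
python3 - <<'E'
from h import *
t=arm.camera_info("top")
print("knob ray z173",onplane(t,(390.7,144),173),"pred y=0",lidpt(1.57,118,40,0))
o=down(np.pi/2+0.017)
pts=[lidpt(th,152,3,35)+[8,0,0] for th in np.radians(np.arange(90,5,-10))]
for p in [[560,-330,340],[655,-324,340],[655,-324,205]]+pts+[lidpt(.1,118,40,0)-[0,0,19]]:
    q=arm.ik(p,o);print(np.round(p,0),None if q is None else q.round(2))
E
```

```text
knob ray z173 [ 633.31583939 -376.1510189   173.        ] pred y=0 [ 649.38898376 -357.79569419  173.03181565]
[ 560 -330  340] [-0.23  0.42  0.95  1.53 -0.34  1.37  2.33]
[ 655 -324  340] [-0.16  0.57  0.89  1.32 -0.44  1.45  2.29]
[ 655 -324  205] [-0.15  0.65  0.83  1.5  -0.5   1.22  2.34]
[ 620. -323.  207.] [-0.17  0.6   0.85  1.58 -0.47  1.19  2.36]
[ 593. -324.  205.] [-0.18  0.56  0.86  1.64 -0.45  1.16  2.38]
[ 568. -324.  199.] [-0.19  0.53  0.87  1.7  -0.44  1.12  2.39]
[ 544. -325.  188.] [-0.19  0.5   0.87  1.76 -0.43  1.09  2.41]
[ 522. -325.  173.] [-0.19  0.48  0.88  1.82 -0.43  1.04  2.44]
[ 502. -325.  155.] [-0.18  0.48  0.87  1.87 -0.43  1.    2.46]
[ 487. -326.  134.] [-0.17  0.48  0.86  1.92 -0.45  0.95  2.49]
[ 475. -326.  110.] [-0.15  0.5   0.84  1.95 -0.47  0.9   2.52]
[ 468. -326.   84.] [-0.12  0.52  0.81  1.98 -0.5   0.84  2.56]
[ 496. -360.   88.] [-0.06  0.58  0.79  1.88 -0.53  0.9   2.58]
```

Run:
```python
from h import *
o=down(np.pi/2+0.017)
t0=arm.current_t()
arm.gripper_to(0,20)
arm.movep([560,-330,320],o)
arm.movep([655,-324,300],o)
arm.move_linear([655,-324,207],max_speed=250)
arm.move_linear(lidpt(np.pi/2,152,3,35)+[12,0,0],max_speed=100)
print(arm.current_force().round(2),arm.current_t()-t0)
for th in np.radians(np.arange(82,6,-12)):
    arm.move_linear(lidpt(th,152,3,35)+[8,0,0],max_speed=170)
    f=arm.current_force();print(round(np.degrees(th)),f.round(1))
    if np.linalg.norm(f)>20: break
snap("scene","m.png")
k=cv2.imread("pics/m.png");cv2.imwrite("pics/m2.png",cv2.resize(k[130:310,220:400],None,fx=3.3,fy=3.3))
print(arm.current_t())
```

```text
[-0.65  0.26  0.73] 2.7916999999999987
82 [0.1 0.7 0.6]
70 [0.3 0.5 0.4]
58 [ 0.2 -0.5 -0.1]
46 [ 0.5  0.1 -0.2]
34 [0.6 0.4 0. ]
22 [ 0.3 -0.4  1.2]
10 [-0.1 -0.2  1.4]
27.1917
```

View pics/m2.png

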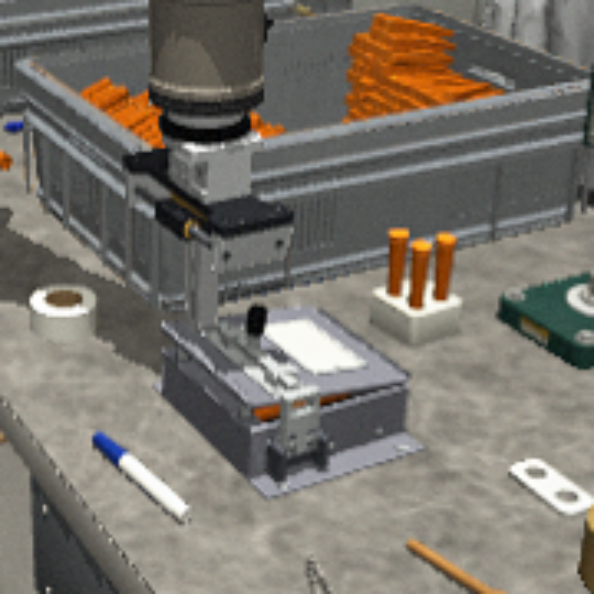

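Run:
```python
from h import *
o=down(np.pi/2+0.017)
arm.move_linear(lidpt(.115,152,3,35)+[8,0,0],max_speed=60)
print(arm.current_force().round(1))
arm.move_linear(lidpt(.115,152,3,35)+[5,0,70],max_speed=250)
arm.movep([515,-376,215],o)
arm.gripper_to(60)
c,_=snap("wrist","n.png")
kp=spots("knob","wrist");print(kp,spots("lid_edge","wrist"),spots("keeper","wrist"),spots("bolt_bar","wrist"))
s,_=snap("scene","n1.png");ks=spots("knob","scene");print(ks,spots("lid_edge","scene"),spots("keeper","scene"),spots("bolt_bar","scene"))
np.save("n_ci.npy",c,allow_pickle=True)
if kp: print("plane",onplane(c,kp[0][0],107.5))
if kp and ks: print("tri",tri([(c,kp[0][0]),(s,ks[0][0])]))
print("pred",lidpt(.11,118,40,-18),arm.current_t())
k=cv2.imread("pics/n.png");cv2.imwrite("pics/n2.png",cv2.resize(k[100:300,120:386],None,fx=3,fy=3))
k=cv2.imread("pics/n1.png");cv2.imwrite("pics/n3.png",cv2.resize(k[190:310,250:370],None,fx=5,fy=5))
```

```text
[ 0.3 -0.   0.5]
[([256.9, 172.1], 0.74), ([436.5, 109.3], 0.2)] [([265.6, 128.5], 0.72)] [([204.9, 156.5], 0.62)] [([203.4, 162.8], 0.66)]
[([294.4, 227.3], 0.64), ([310.3, 248.6], 0.51)] [([279.7, 239.4], 0.75)] [([308.9, 270.3], 0.87), ([305.2, 254.0], 0.69)] [([310.1, 247.1], 0.67)]
plane [ 495.4503497  -370.81163749  107.5       ]
tri [ 493.0109065  -369.58933703  107.04879823]
pred [ 496.91534004 -378.39059718  107.71208342] 29.9333
```

View pics/n2.png

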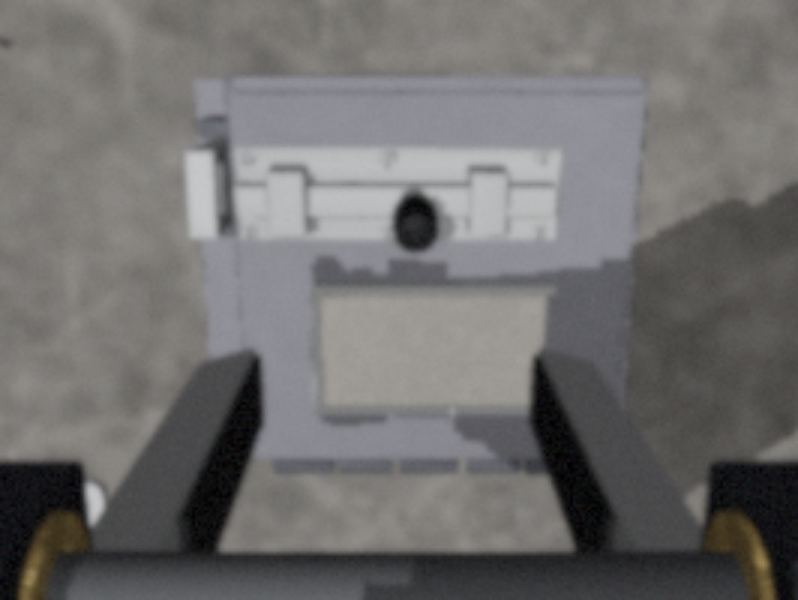

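View pics/n3.png

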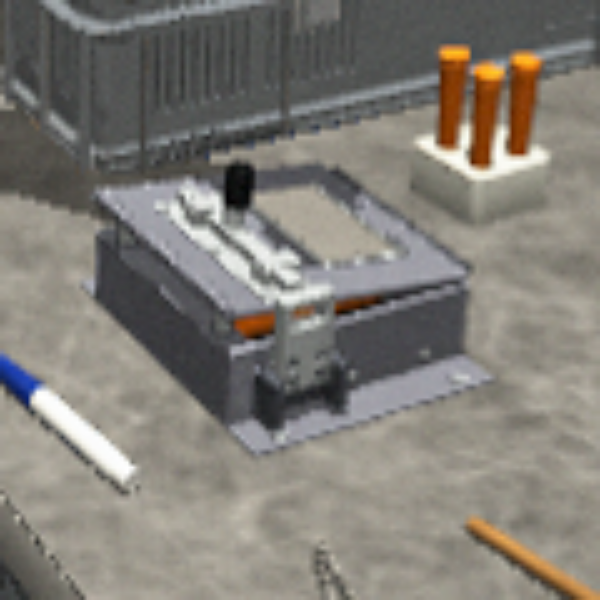

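```bash
cat >> h.py <<'E'
YK=None
def kpose(th,y,r=118.7,h=23):
    p=lidpt(th,r,h,y);a=case[2];X=np.array([np.cos(a),np.sin(a),0]);Y=np.array([-np.sin(a),np.cos(a),0])
    n=X*np.sin(th)+np.array([0,0,1])*np.cos(th)
    return p,rpy(-n,Y)
E
python3 - <<'E'
from h import *
a=case[2];d=np.array([495.3,-370.5])-case[:2];yk=-d[0]*np.sin(a)+d[1]*np.cos(a);print("knob case y",yk)
th=.11
for t,y in((.11,yk),(0,yk-30),(0,yk),(.11,yk-30)): print(arm.ik(*kpose(t,y)).round(2))
t0=arm.current_t()
arm.gripper_to(42)
p,o=kpose(th,yk,h=80);arm.movep(p,o)
p,o=kpose(th,yk);arm.move_linear(p,o,max_speed=100)
print(arm.current_force().round(2))
arm.gripper_to(5,45)
print("w",arm.current_width(),"F",arm.current_force().round(2),arm.current_ee_pos().round(2),p.round(2),arm.current_t()-t0)
for i in range(1,13):
    t1=arm.current_t()
    p,o=kpose(th,yk-i);arm.move_linear(p,o,max_speed=15)
    f=arm.current_force();print(i,f.round(1),round(arm.current_t()-t1,2),(arm.current_ee_pos()-p).round(2))
    if f[1]>5.5: break
np.save("st.npy",[yk,i])
E
```

```text
knob case y -10.083083528574422
[-0.07  0.66  0.83  1.8  -0.48  1.01  2.54]
[ 0.02  0.63  0.78  1.84 -0.56  0.91  2.65]
[-0.04  0.6   0.8   1.89 -0.55  0.89  2.62]
[-0.02  0.68  0.83  1.75 -0.49  1.03  2.57]
[-0.16  0.02  0.54]
w 14.804057162351944 F [0.1  1.19 4.51] [ 494.37 -370.49   91.07] [ 494.22 -370.52   90.89] 2.150000000000002
1 [0.5 0.1 4.8] 0.25 [ 0.16 -0.14  0.16]
2 [ 1.  -0.   5.2] 0.25 [ 0.11 -0.14  0.09]
3 [0.8 0.6 4.7] 0.25 [ 0.11 -0.08  0.06]
4 [ 0.7 -0.1  4.7] 0.25 [ 0.04 -0.03  0.02]
5 [1.  0.9 4.2] 0.25 [ 0.02 -0.02 -0.03]
6 [ 1.1 -0.5  4.3] 0.25 [ 0.02 -0.04 -0.02]
7 [1.9 0.7 3.1] 0.25 [ 0.04 -0.12 -0.01]
8 [1.  4.2 6.9] 0.25 [ 0.01  0.58 -0.07]
9 [-0.6  9.7  9.1] 0.25 [-0.    1.52 -0.14]
```

Run:
```python
from h import *
yk,_=np.load("st.npy");b=8.5
t0=arm.current_t();found=False
for k in range(0,30):
    th=.11-.0043*k
    if th<-.004: break
    p,o=kpose(th,yk-b);arm.move_linear(p,o,max_speed=20)
    f=arm.current_force();e=arm.current_ee_pos()-p
    print(k,round(th,4),f.round(1),e.round(2))
    if f[1]>13 or f[2]>32: print("stop");break
    if e[1]<0.3: found=True;break
print(found,arm.current_t()-t0,arm.current_t(),arm.current_width())
np.save("st2.npy",[th,found])
```

```text
0 0.11 [-0.   7.7  7.9] [-0.02  1.07 -0.12]
1 0.1057 [0.5 7.7 7. ] [ 0.02  1.09 -0.08]
2 0.1014 [2.1 7.3 8.4] [ 0.05  1.11 -0.05]
3 0.0971 [0.3 8.1 8.6] [ 0.07  1.06 -0.02]
4 0.0928 [0.8 8.4 8.6] [ 0.09  1.07 -0.  ]
5 0.0885 [ 0.3  8.5 10.2] [0.1  1.07 0.02]
6 0.0842 [1.  8.2 9.2] [0.11 1.05 0.06]
7 0.0799 [ 0.6  7.1 10. ] [0.14 1.06 0.09]
8 0.0756 [ 0.4  7.5 10.2] [0.13 1.03 0.1 ]
9 0.0713 [ 0.6  7.2 10.1] [0.19 1.01 0.14]
10 0.067 [-0.3  8.  10.4] [0.15 1.01 0.15]
11 0.0627 [ 0.3  7.7 11.1] [0.22 0.97 0.19]
12 0.0584 [ 0.4  7.8 11.3] [0.19 0.96 0.19]
13 0.0541 [ 1.1  8.  11.6] [0.19 0.9  0.22]
14 0.0498 [-0.   7.5 12. ] [0.21 0.83 0.23]
15 0.0455 [ 0.1  7.3 10.6] [0.2  0.68 0.25]
16 0.0412 [1.3 3.2 6.6] [0.23 0.05 0.28]
True 4.25 38.5833 14.84929354559057
```

Run:
```python
from h import *
yk,_=np.load("st.npy");th=.0412;b=8.5
t0=arm.current_t()
for th in (.0375,.034):
    p,o=kpose(th,yk-b);arm.move_linear(p,o,max_speed=20);print(th,arm.current_force().round(1),(arm.current_ee_pos()-p).round(2))
while b<31:
    b+=1.5
    p,o=kpose(th,yk-b);arm.move_linear(p,o,max_speed=20)
    f=arm.current_force();e=arm.current_ee_pos()-p
    print(b,f.round(1),e.round(2))
    if f[1]>9: print("stop");break
print(arm.current_t()-t0,arm.current_t(),arm.current_width())
np.save("st3.npy",[th,b])
```

```text
0.0375 [1.8 1.5 8.1] [ 0.22 -0.27  0.36]
0.034 [1.3 0.3 9.4] [ 0.25 -0.45  0.46]
10.0 [1.8 0.2 8.3] [ 0.24 -0.5   0.42]
11.5 [1.7 0.6 8.7] [ 0.26 -0.54  0.46]
13.0 [2.  0.7 8. ] [ 0.26 -0.54  0.45]
14.5 [1.2 0.4 8.6] [ 0.28 -0.54  0.46]
16.0 [1.6 0.6 8.5] [ 0.28 -0.54  0.45]
17.5 [1.3 0.9 7.7] [ 0.24 -0.53  0.45]
19.0 [2.3 0.4 7.6] [ 0.23 -0.55  0.44]
20.5 [ 1.7 -0.4  8.2] [ 0.21 -0.53  0.44]
22.0 [ 2.5 -0.1  8.3] [ 0.25 -0.54  0.44]
23.5 [0.9 0.2 7.2] [ 0.25 -0.54  0.44]
25.0 [1.6 0.7 7. ] [ 0.27 -0.51  0.45]
26.5 [ 1.9 -0.   7.5] [ 0.26 -0.54  0.44]
28.0 [0.6 0.  7.1] [ 0.22 -0.54  0.46]
29.5 [0.2 3.5 9.8] [0.24 0.12 0.37]
31.0 [-0.5  9.5 10.8] [ 0.12  1.5  -0.01]
stop
4.25 42.8333 15.211625313342587
```

Run:
```python
from h import *
yk,_=np.load("st.npy");th=.034
p,o=kpose(th,yk-29.7);arm.move_linear(p,o,max_speed=20);print(arm.current_force().round(1),(arm.current_ee_pos()-p).round(2))
arm.gripper_to(40)
print(arm.current_force().round(1))
p,o=kpose(th,yk-29.7,h=110);arm.move_linear(p,o,max_speed=150)
arm.movep([515,-380,225],down(np.pi/2+.017))
arm.gripper_to(70)
c,_=snap("wrist","q.png");s,_=snap("scene","q1.png");t,_=snap("top","q3.png")
kp=spots("knob","wrist");ks=spots("knob","scene");print(kp,ks,spots("bolt_bar","scene"))
z=lidpt(.05,118,40,0)[2]
if kp: w=onplane(c,kp[0][0],z);print("knob",w.round(1),"moved from y -370.8/-369.6")
if kp and ks: print(tri([(c,kp[0][0]),(s,ks[0][0])]))
print(arm.current_force().round(2),arm.current_t())
k=cv2.imread("pics/q.png");cv2.imwrite("pics/q2.png",cv2.resize(k[100:300,120:386],None,fx=3,fy=3))
k=cv2.imread("pics/q1.png");cv2.imwrite("pics/q4.png",cv2.resize(k[190:310,250:370],None,fx=5,fy=5))
```

```text
[-0.3  3.4  8.1] [0.13 0.33 0.16]
[ 0.6  0.4 -0. ]
[([233.5, 166.6], 0.91)] [([297.9, 232.9], 0.57), ([314.1, 255.7], 0.38)] [([312.8, 258.6], 0.59)]
knob [ 492.9 -399.8  100.8] moved from y -370.8/-369.6
[ 488.81769048 -397.89142683  104.45195056]
[ 0.25  0.1  -0.19] 45.7167
```

View pics/q2.png

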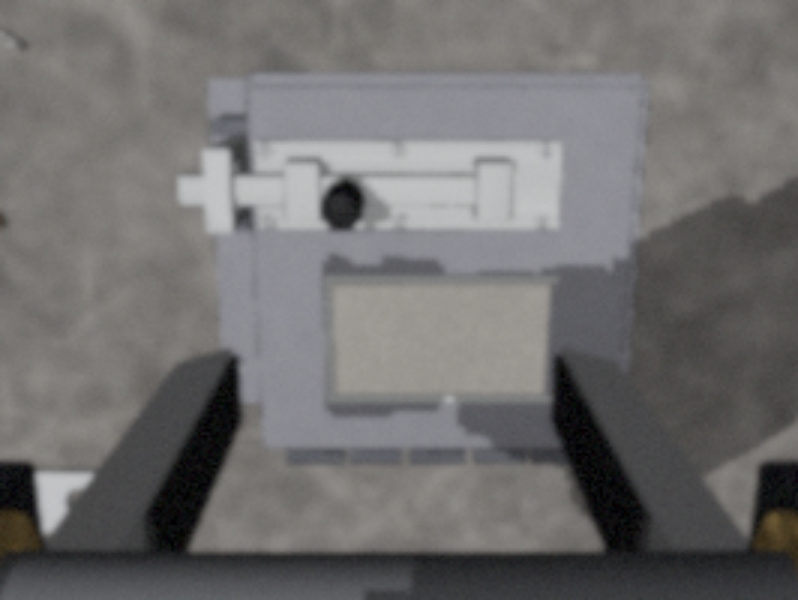

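View pics/q4.png

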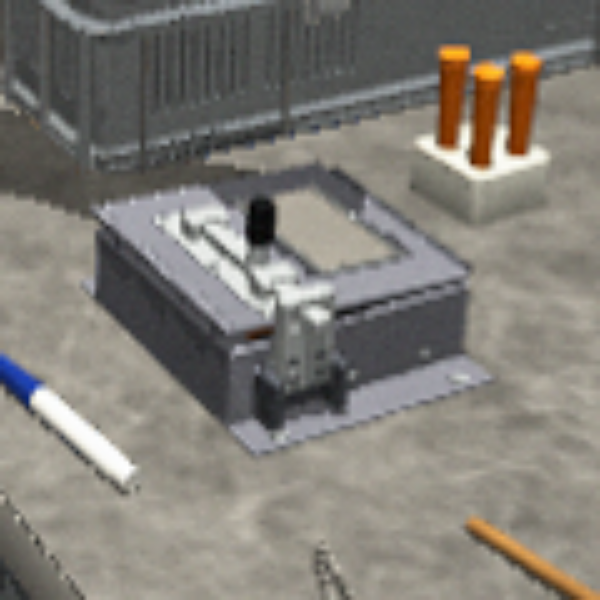

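View pics/q3.png

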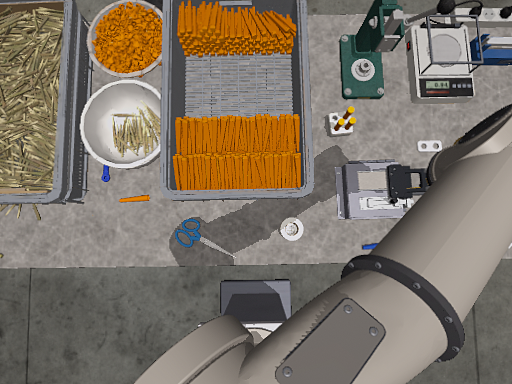

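Run:
```python
from cell import arm
print(arm.hand_in(),arm.current_t())
```

```text
the job is handed in; nothing more can be done
the job is handed in; nothing more can be done
```

The capped tube is in the empty cradle, the lid is closed, and the bolt is through the keeper to its stop. I let go of the knob and handed in at about 46 s, under the 72 s limit.

- **Tube:** On the first carry it slipped and tilted in the grip. I set it down on clear table near the case, gripped it again nearer the cap with 35 N, and laid it in the cradle. The picture afterwards showed it lying level with the tube already in the other cradle.
- **Lid and bolt:** I swung the lid shut, gripped the knob and touched the bolt to the plate. I then pressed the lid down in half-millimetre steps with about 8 N on the plate. The bolt dropped into the hole at a lid angle of about 0.04 rad. The highest force on it was about 10 N, well below ramming.
- **Fully home:** The arm measured 22.0 mm from the plate's face to the stop, which matches 0.008 to 0.030 m. The wrist camera put the knob's travel at about 29 mm and shows the bolt sticking out past the keeper.
- **After letting go:** The lid stayed down and the gripper felt no force.
- **Other items:** The top camera shows the open tube and the label roll where they were.
- **Disagreement:** The wrist-only knob position and the wrist-plus-scene one differed by about 4 mm in x and height. The scene camera's second, weaker "knob" was a false detection.

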